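Ease a die set apart with a wedge

TASK

Pull the drawer of the small wooden cabinet out to its stop and take the tapered wedge from it (leave the plain bar in the drawer and the drawer open). Lay the wedge flat on the die set's base plate and push its thin end into the open mouth under the upper plate until the plate just lifts clear of its rest blocks, a few millimetres (about 4), carried by the wedge. Finish while still gripping the wedge there: do not let go, have only the wedge bearing on the die set, not the gripper, and leave the other things on the bench where they are.

Things in the scene. Friction and masses are not known exactly. Their poses are not given: they have to be found in the camera images.
- cabinet: Low wooden one-drawer cabinet, fixed, 220 deep (x), 280 wide, 90 high mm, left or right of the die set. Origin: centre of its underside; its -x is the front, where the drawer comes out: drawer front at x = -110, top edge z = 79. Drawer floor 22 above the bench, wall tops z = 68, inside 262 wide and x -89 to +86 when shut. With the drawer fully out, the top covers only what lies beyond x = -95.
- cabinet_drawer0 (a joint): How far the drawer is out, in m: 0 shut, 0.15 at its stop (it slides along the cabinet's -x; friction about 1 N plus light damping, stays where left).
- cabinet_drawer0_handle (a point): Middle of the drawer's brass bar handle: a round bar 11 mm thick and 120 long along the cabinet's y, its axis 35 in front of the drawer front and 52 above the bench (30 mm clear between bar and front). It can be pinched from above, across the bar.
- wedge: Loose aluminium wedge, 110 x 24 mm, 0.2 kg. Origin: under the centre of its heel, a block 35 long (x), 24 wide, 45 high, to be gripped across its width (y). From it a ramp tapers along +x: top 28 high at x = 17.5, falling 1 in 5 to 13 high at the tip, x = 92.5; underside flat, z up. Lies flat in the drawer, heel towards the handle, tip to the back, turned up to 0.35 rad; rides with the drawer.
- wedge_tip (a point): Middle of the bottom edge of the wedge's thin end, on its underside (92.5 mm from the wedge's origin); x points ahead along the wedge.
- parallel: Plain steel bar of constant height, 110 x 18 x 30 mm, in the same drawer on its +y side; origin under its centre. Not needed: it stays in the drawer.
- die: Die set, fixed. Origin on the bench 100 mm behind its mouth; +x leads into the mouth, away from the robot. Base plate 150 wide, 16 thick, x -185 to +30 (bare apron in front to slide the wedge on); two rest blocks 20 high at |y| 42.5 to 67.5; on them the steel upper plate, 0.8 kg +-30 %, x -100 to +10, 140 wide, 20 thick, underside 36 above the bench; stub on top to z = 78, two pillars to z = 88.
- die_top (a joint): Lift of the upper plate above its rest blocks, in m: 0 when down, grows upward (guided straight up by pillars, sinks back by its weight). The wedge's ramp meets the plate's front edge when its tip is 35 mm inside the mouth; each further 5 mm lifts the plate 1 mm. Pushing then takes roughly 7 to 20 N.
- die_mouth (a point): Middle of the mouth's threshold: on the top face of the base plate (16 above the bench), straight below the front edge of the upper plate; x points into the mouth, z up. The mouth is 85 wide between the rest blocks and 20 high.
- gear: Dark steel gear, 64 across, 26 high, on top of the cabinet; origin under its centre. Leave alone.
- pinion: Brass gear, 48 across, 34 high, on the bench between cabinet and die set; origin under its centre. Leave alone.
- bush: Brass ring, 44 across, 30 high, on the bench between cabinet and die set; origin under its centre. Leave alone.
- wrench: Steel wrench lying at the left of the bench, origin on its underside. Leave alone.
- tin: Green tin, 64 across, 80 high, at the right; origin under its centre. Leave alone.
- cup: Dark steel cup, 72 across, 60 high, between cabinet and die set; origin under its centre. Leave alone.

How it is judged:
By the outcome, as a careful person would: the job done as asked, in the order asked, and still so for the second after the job is handed in, while the arm keeps its last pose, push and grip.
It also fails if it takes over 64 s, if anything falls off the work surface, if the arm or the gripper's body presses on something with over 40 N, if the wrist force passes 120 N, or if a joint passes its speed limit or range.

ROBOT

A 7-joint arm with a two-finger parallel gripper is mounted at the origin on the work surface. World frame = base frame: x ahead of the robot, y to its left, z up, the work surface at z = 0. Lengths are in m, angles in rad, forces in N, time in s.
With the tool pointing down it reaches from about 0.35 to 0.9 m from the base axis. Payload 7.2 kg.
Tool frame: the origin (TCP) lies midway between the tips of the shut fingers; the grasp point (between the pads) lies 19 mm behind it (r.grip_depth is the distance from the TCP to the grasp point, in m); z points along the fingers, y is the line along which they close (so a half turn about z gives the same grasp; the last joint's range is limited). The gripper opens to 88 mm and grips with 3 to 60 N. Pads are 20 mm wide; open, the fingers measure 115 mm over their backs; the gripper's body (75 mm by 178 mm) begins 61 mm behind the grasp point.
Start: joints at [1.198, 0.411, -0.013, 1.596, 0.006, 1.134, -0.082], TCP at [0.188, -0.596, 0.189] pointing down, gripper open.
Joint ranges: [-2.95, 2.95], [-0.29, 1.99], [-1.47, 1.44], [0.14, 2.54], [-1.03, 4.17], [0.13, 1.85], [-2.86, 2.86]. Speed limits (rad/s): [2.39, 2.39, 3.01, 3.01, 3.14, 3.14, 3.14].

INTERFACE

Orientations are given as a unit quaternion [w, x, y, z].
In Python, from plant import r, vision gives the robot as it stands.
- The arm moves only by the tool step_arm, never from a script. Its argument "increments" is a list of rows, each a list of 3 entries, a list of its own where there are three numbers: the turn, a rotation vector about the tool's x, y, z in degrees, then the shift along the tool's x, y, z in m, then the finger opening in m, from 0 to 0.0878. A call has 1 to 12 rows; each row is the pose to reach, as a shift and turn from the pose commanded when the call began, along the tool's axes at that moment; what a row does not reach only later rows make up. A row lasts 1/8 s, in which the tool goes at most 62.5 mm and 10.7 degrees, less where a joint would pass 70% of its speed; a pose out of reach is approached as far as the arm can. A call with a gripper value outside its range is refused whole. The fingers move at their own pace and stop on an object; the grip force is fixed at half the most. Time passes only in rows, so rows that repeat a pose let the fingers close. It gives the time, the measured TCP pose, the force, the opening and the grip force at its end, in the units of the state.
- r.sense(): the state, without advancing time (a new reading comes with each control period).
- vision.snapshot(name): name is "scene" or "side" or "wrist"; returns the picture (400x640x3 uint8, red, green, blue); there is no depth.
- vision.camera_info(name): a dict with "fov_y" (degrees; the focal length in pixels is half the picture's height over the tangent of half this angle, whatever the lens; pixels are square), "cx", "cy" (the principal point, pixels), "view" (4x4, takes a point from world to camera coordinates). Camera axes: x right, y up, looking along -z (the intrinsics and any distortion apply to the point x, -y, -z); pixel columns grow to the right and rows downward; lengths in m; the calibration is good to about 2 mm. The wrist camera is an equidistant fisheye: a pixel r from the principal point sees the ray r / f radians off the axis. A picture is of the moment at which its call begins: read the wrist's pose just before it. camera_info takes no time and is no camera call; for the wrist camera it gives the pose at the moment of the call.
- r.sign_off(): hands the job in; it is judged then, once.
The state is a dict: "time": time; "joints": joint angles; "qd": joint speeds; "joint_efforts": joint torques, N m; "eef_pos": TCP position; "eef_rot": TCP orientation; "contact_force": force on the tool from outside, world axes, zero at the start; "torque": the same for the moment, N m; "grip_width": finger opening in m; "grip_force": force on a finger pad.
Only numpy, scipy, OpenCV 4.12 (cv2) and the standard library are available. Lean on these libraries where they do the work, as an engineer would, in place of code of your own. Each camera call takes 0.05 s, during which the arm holds its last target. There are 200 camera calls.

## Working session

There is one attempt and no reset: what is moved stays moved. The work goes in short steps, Python scripts to look and compute and a tool call to move; the robot and the scene stay as the last step left them, time stands still between calls to the robot, and variables do not carry over. Pictures are saved under pics/ and viewed, at most 10 in all, crops included, and the job is handed in when it is done.

Besides the shell and the picture viewer there is one more tool, called after "Call:" in YAML: its name, and indented under it one key for each argument. step_arm: Moves the arm, as the interface text tells. Its arguments: {"type":"object","properties":{"increments":{"type":"array","items":{"type":"array"}}},"required":["increments"]}

```bash
mkdir -p pics; ls; python3 - <<'E'
from plant import r, vision
import cv2,numpy as np
s=r.sense();print({k:np.round(v,4) for k,v in s.items()})
for n in("scene","side","wrist"):
    c=vision.camera_info(n);print(n,{k:np.round(v,4).tolist() if not isinstance(v,str) else v for k,v in c.items()})
    cv2.imwrite(f"pics/{n}0.png",vision.snapshot(n)[:,:,::-1])
E
```

```text
pics
{'time': np.float64(0.0), 'joints': array([ 1.1978,  0.4119, -0.0127,  1.597 ,  0.0056,  1.1343, -0.0822]), 'qd': array([ 0.0012,  0.0008,  0.0005, -0.0011,  0.0025,  0.0005, -0.0002]), 'joint_efforts': array([ 1.60000e-03, -5.87952e+01,  6.43000e-01, -2.91075e+01,
       -5.37000e-02,  1.82000e-02,  1.00000e-04]), 'eef_pos': array([ 0.1873, -0.5957,  0.1881]), 'eef_rot': array([-8.000e-04,  9.884e-01,  1.518e-01, -2.000e-04]), 'contact_force': array([-0.4662,  0.7022, -0.4371]), 'torque': array([-0.0299,  0.0634,  0.0302]), 'grip_force': np.float64(0.0), 'grip_width': np.float64(0.0874)}
scene {'fov_y': 56.583, 'cx': 316.2917, 'cy': 200.0927, 'view': [[0.4909, 0.8712, -0.0019, -0.3049], [-0.6942, 0.3924, 0.6034, 0.3594], [0.5264, -0.2949, 0.7974, -1.5066], [0.0, 0.0, 0.0, 1.0]]}
side {'fov_y': 45.4428, 'cx': 321.6293, 'cy': 197.5645, 'view': [[0.9903, -0.1381, -0.017, -0.5814], [0.0879, 0.5262, 0.8458, -0.1277], [-0.1079, -0.8391, 0.5332, -1.3349], [0.0, 0.0, 0.0, 1.0]]}
wrist {'fov_y': 65.7065, 'cx': 314.5948, 'cy': 202.788, 'view': [[0.3012, -0.9536, 0.0002, -0.6246], [0.9256, 0.2923, -0.2405, 0.0278], [0.2293, 0.0726, 0.9707, -0.3883], [0.0, 0.0, 0.0, 1.0]]}
```

View pics/scene0.png

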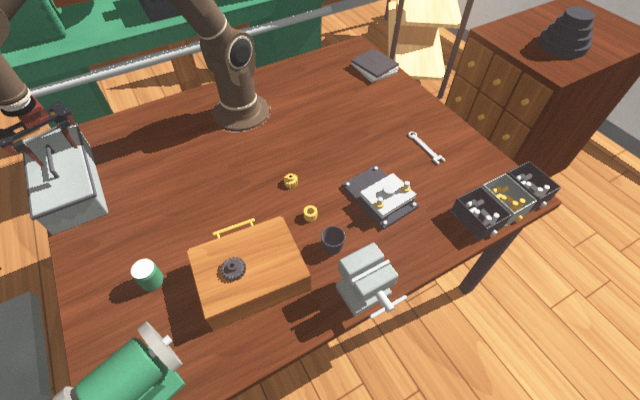

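View pics/side0.png

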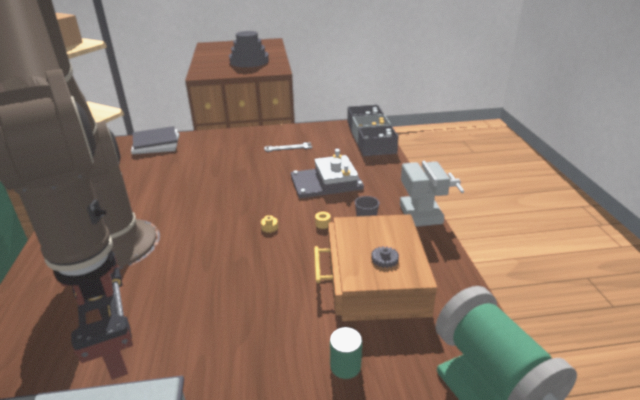

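The scene picture shows the cabinet right of the die set, with its top at about (189–310, 220–310) and the handle from (214,235) to (254,222). The die set is at about (345–418, 168–223), its apron towards the robot. The side picture shows the handle at about (318,265) and the die at (325,178). I'll make enlarged crops to pick exact pixels.

```bash
python3 - <<'E'
import cv2,numpy as np
a=cv2.imread("pics/scene0.png")[160:330,180:430];b=cv2.imread("pics/side0.png")[140:320,280:450]
A=cv2.resize(a,None,fx=3.2,fy=3.2,interpolation=cv2.INTER_CUBIC);cv2.imwrite("pics/c1.png",A)
B=cv2.resize(b,None,fx=3.3,fy=3.3,interpolation=cv2.INTER_CUBIC);cv2.imwrite("pics/c2.png",B)
E
cat > h.py <<'E'
import numpy as np
from plant import r, vision
def ray(n,u,v,c=None):
    c=c or vision.camera_info(n);V=np.array(c["view"]);f=200/np.tan(np.radians(c["fov_y"])/2)
    d=np.array([(u-c["cx"]),-(v-c["cy"]),0]);
    if n=="wrist":
        rr=np.hypot(*d[:2]);t=rr/f;d=d/max(rr,1e-9)*np.sin(t);d[2]=-np.cos(t)
    else: d=np.array([d[0]/f,d[1]/f,-1])
    R=V[:3,:3];return -R.T@V[:3,3],R.T@d
def atz(n,u,v,z,c=None):
    o,d=ray(n,u,v,c);return o+d*(z-o[2])/d[2]
def proj(n,P,c=None):
    c=c or vision.camera_info(n);V=np.array(c["view"]);f=200/np.tan(np.radians(c["fov_y"])/2)
    p=(V[:3,:3]@np.atleast_2d(P).T).T+V[:3,3];x,y,z=p[:,0],-p[:,1],-p[:,2]
    if n=="wrist":
        h=np.hypot(x,y);k=np.arctan2(h,z)/np.maximum(h,1e-9)
    else: k=1/z
    return np.c_[c["cx"]+f*k*x,c["cy"]+f*k*y]
E
```

```text
(no output)
```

View pics/c1.png

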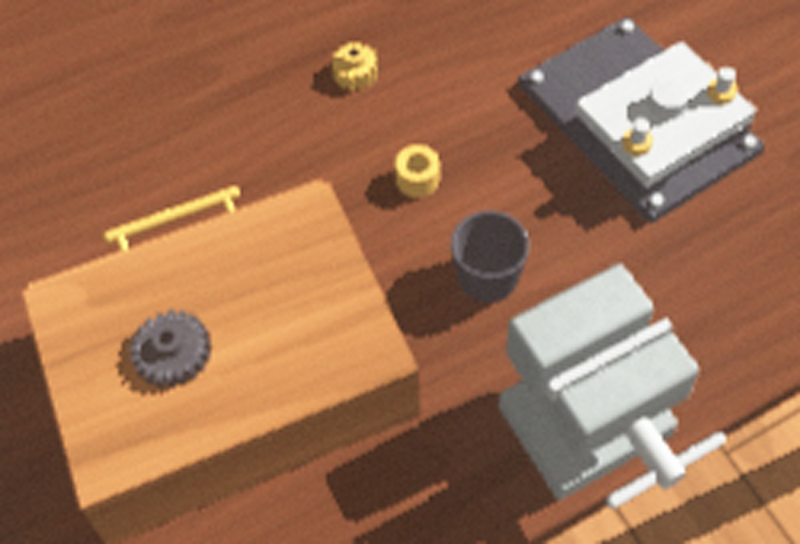

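View pics/c2.png

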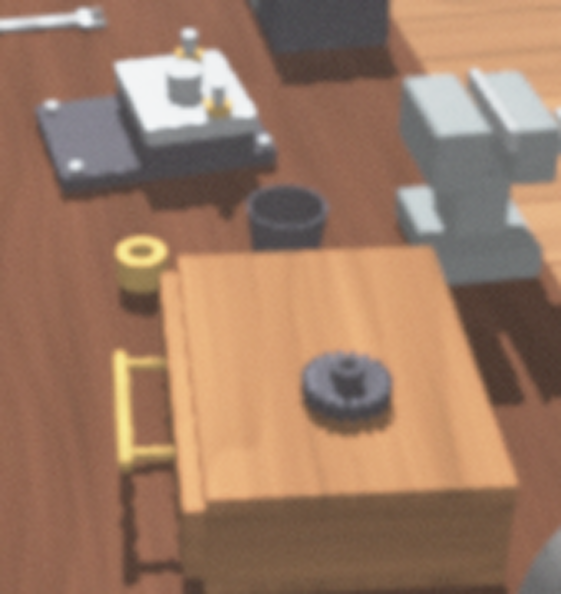

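Crop 1 (scene) shows the cabinet top corners at (25,290), (330,182), (417,370) and (82,502), the handle ends at (107,237) and (239,191), and the die plate corners at (580,103), (685,43), (757,108) and (648,180). Crop 2 (side) shows the handle ends at (120,355) and (126,468), and the same bodies. Next I'll fit planar poses over both views.

```bash
cat > fit.py <<'E'
from h import *
from scipy.optimize import least_squares
S=lambda x,y:(180+(x+.5)/3.2-.5,160+(y+.5)/3.2-.5)
D=lambda x,y:(280+(x+.5)/3.3-.5,140+(y+.5)/3.3-.5)
def fit(obs,x0):
    ci={n:vision.camera_info(n) for n in("scene","side")}
    def f(p):
        c,s=np.cos(p[2]),np.sin(p[2]);o=[]
        for n,uv,P in obs:
            W=[p[0]+c*P[0]-s*P[1],p[1]+s*P[0]+c*P[1],P[2]];o+=list(proj(n,W,ci[n])[0]-uv)
        return np.array(o)
    q=least_squares(f,x0,loss="soft_l1");print(np.round(q.x,4));print(np.round(f(q.x).reshape(-1,2),1).tolist());return q.x
cab=[("scene",S(107,237),(-.145,-.06,.052)),("scene",S(239,191),(-.145,.06,.052)),("scene",S(417,370),(.11,.14,.09)),("scene",S(82,502),(.11,-.14,.09)),
("side",D(120,355),(-.145,.06,.052)),("side",D(126,468),(-.145,-.06,.052)),("side",D(435,248),(.11,.14,.09)),("side",D(515,487),(.11,-.14,.09))]
die=[("scene",S(580,103),(-.1,-.07,.056)),("scene",S(685,43),(-.1,.07,.056)),("scene",S(757,108),(.01,.07,.056)),("scene",S(648,180),(.01,-.07,.056)),("scene",S(520,85),(-.185,-.075,.016)),
("side",D(115,65),(-.1,.07,.056)),("side",D(218,52),(.01,.07,.056)),("side",D(260,125),(.01,-.07,.056)),("side",D(145,140),(-.1,-.07,.056)),("side",D(40,112),(-.185,.075,.016)),("side",D(65,190),(-.185,-.075,.016))]
E
python3 - <<'E'
from fit import *
c=fit(cab,[.7,-.3,0]);d=fit(die,[.7,.15,0])
R=lambda p,x,y:np.round([p[0]+np.cos(p[2])*x-np.sin(p[2])*y,p[1]+np.sin(p[2])*x+np.cos(p[2])*y],4)
print("handle",R(c,-.145,0),"mouth",R(d,-.1,0))
for n,uv,z in(("scene",S(355,52),.034),("scene",S(418,157),.03),("scene",S(490,242),.06)):print(atz(n,*uv,z))
from scipy.spatial.transform import Rotation as T
s=r.sense();q=s["eef_rot"];M=T.from_quat(q,scalar_first=True).as_matrix();print(M.round(3))
E
```

```text
[ 0.6868 -0.2516 -0.1017]
[[1.4, -0.4], [-0.9, 0.5], [0.6, 0.3], [-0.5, 1.4], [-0.1, 0.8], [-0.5, -1.5], [-0.9, -0.2], [0.0, 0.2]]
[0.7131 0.2384 0.1036]
[[-1.3, 0.6], [-1.3, 0.1], [-0.2, 1.1], [0.5, -0.3], [-0.8, -1.9], [0.4, 0.0], [0.3, -0.1], [-0.1, -2.9], [1.4, -2.8], [-1.2, -1.3], [0.1, -2.6]]
handle [ 0.5426 -0.2369] mouth [0.6136 0.2281]
[0.4334348  0.00638773 0.034     ]
[ 5.83022858e-01 -2.48436384e-04  3.00000000e-02]
[0.71782699 0.00075977 0.06      ]
[[ 0.954  0.3   -0.   ]
 [ 0.3   -0.954  0.001]
 [-0.    -0.001 -1.   ]]
```

```bash
cat >> h.py <<'E'
from scipy.spatial.transform import Rotation as T
def go(p,ang):
    """target TCP p, tool y at world angle ang (rad), pointing down -> turn deg, shift m in tool axes"""
    s=r.sense();R=T.from_quat(s["eef_rot"],scalar_first=True)
    y=np.array([np.cos(ang),np.sin(ang),0]);z=np.array([0,0,-1]);G=T.from_matrix(np.c_[np.cross(y,z),y,z])
    t=(R.inv()*G).as_rotvec(degrees=True);d=R.inv().apply(np.array(p)-s["eef_pos"])
    print("turn",t.round(2),"shift",d.round(4),"now",s["eef_pos"].round(4),s["contact_force"].round(1),s["grip_width"].round(4))
def fr(p,x,y=0):
    c,s=np.cos(p[2]),np.sin(p[2]);return np.array([p[0]+c*x-s*y,p[1]+s*x+c*y])
E
python3 - <<'E'
from fit import *
c=[.6868,-.2516,-.1017]
g=atz("scene",*S(170,342),.112);print("gear",g);d=g[:2]-c[:2];print(np.cos(c[2])*d[0]+np.sin(c[2])*d[1],-np.sin(c[2])*d[0]+np.cos(c[2])*d[1])
h=fr(c,-.145,.015);print(h);go([*h,.16],-.1017)
E
```

```text
gear [ 0.69836435 -0.29178957  0.112     ]
0.015584829527597054 -0.038807843242754735
[ 0.54407209 -0.22195641]Traceback (most recent call last):
  File "<stdin>", line 4, in <module>
  File "h.py", line 25, in go
    print("turn",t.round(2),"shift",d.round(4),"now",s["eef_pos"].round(4),s["contact_force"].round(1),s["grip_width"].round(4))
                                                                                                       ^^^^^^^^^^^^^^^^^^^^^
AttributeError: 'float' object has no attribute 'round'
```

```bash
sed -i 's/s\["grip_width"\].round(4)/round(float(s["grip_width"]),4)/' h.py; python3 - <<'E'
from h import *
go([.5426,-.2369,.16],-.1017)
E
```

```text
turn [-6.000e-02 -4.000e-02 -6.671e+01] shift [ 0.4465 -0.2357  0.0285] now [ 0.1874 -0.5958  0.1883] [-0.2  0.6  0. ] 0.0876
```

Call:
step_arm:
  increments:
    - [[0,0,-5],[0.03,-0.016,0],0.026]
    - [[0,0,-13],[0.08,-0.042,0],0.026]
    - [[0,0,-21],[0.13,-0.069,0],0.026]
    - [[0,0,-29],[0.18,-0.095,0],0.026]
    - [[0,0,-37],[0.23,-0.121,0],0.026]
    - [[0,0,-45],[0.28,-0.148,0.01],0.026]
    - [[0,0,-53],[0.33,-0.174,0.02],0.026]
    - [[0,0,-60],[0.38,-0.2,0.0285],0.026]
    - [[0,0,-64],[0.42,-0.222,0.0285],0.026]
    - [[0,0,-66.7],[0.44,-0.232,0.0285],0.026]
    - [[0,0,-66.7],[0.4465,-0.2357,0.0285],0.026]
    - [[0,0,-66.7],[0.4465,-0.2357,0.0285],0.026]

```text
time: 1.65
eef_pos: [0.542, -0.2384, 0.1604]
eef_rot: [0.0, 0.743, 0.67, -0.0]
contact_force: [-0.2, -0.3, 0.2]
grip_width: 0.026
grip_force: 0.0
```

```bash
python3 - <<'E'
from h import *
import cv2
c=vision.camera_info("wrist");im=vision.snapshot("wrist")[:,:,::-1];cv2.imwrite("pics/w1.png",im)
cab=[.6868,-.2516,-.1017]
im=im.copy()
for y in(-.06,0,.06):
    p=proj("wrist",[*fr(cab,-.145,y),.052],c)[0];print(p);cv2.circle(im,tuple(int(v) for v in p),2,(255,0,255),-1)
cv2.imwrite("pics/w1m.png",im);go([.5426,-.2369,.033],-.1017);print(-np.array(c["view"])[:3,:3].T@np.array(c["view"])[:3,3])
E
```

```text
[313.20832027 247.60540634]
[313.09039747 192.02704076]
[312.99877865 131.87377461]
turn [-0.03  0.05 -0.16] shift [0.0023 0.0008 0.1274] now [ 0.5417 -0.239   0.1604] [-0.6 -1.2  0.8] 0.0261
[ 0.55022865 -0.17217001  0.35591747]
```

View pics/w1m.png

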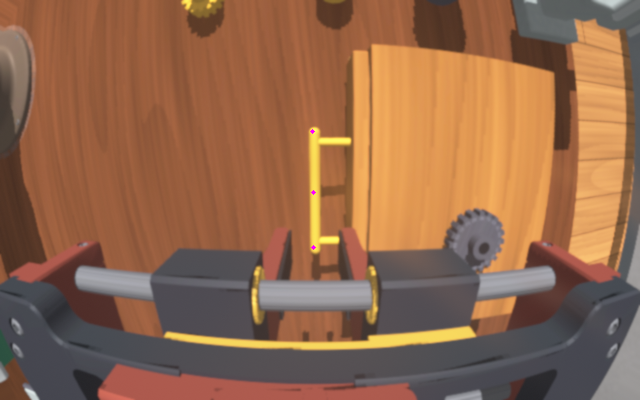

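The wrist view shows the bar along u≈315, v 130–250. My fit puts it at 313, so it lies about 2 mm further along the tool y axis. I'll add that and descend.

Call:
step_arm:
  increments:
    - [[0,0,0],[0.002,0.003,0.02],0.026]
    - [[0,0,0],[0.002,0.003,0.06],0.026]
    - [[0,0,0],[0.002,0.003,0.095],0.026]
    - [[0,0,0],[0.002,0.003,0.118],0.026]
    - [[0,0,0],[0.002,0.003,0.127],0.026]
    - [[0,0,0],[0.002,0.003,0.127],0.026]
    - [[0,0,0],[0.002,0.003,0.127],0.004]
    - [[0,0,0],[0.002,0.003,0.127],0.004]
    - [[0,0,0],[0.002,0.003,0.127],0.004]
    - [[0,0,0],[0.002,0.003,0.127],0.004]

```text
time: 2.95
eef_pos: [0.5461, -0.2358, 0.0338]
eef_rot: [0.0, 0.742, 0.67, 0.0]
contact_force: [-0.0, 0.9, 0.1]
grip_width: 0.0041
grip_force: 0.0
```

```bash
python3 - <<'E'
from h import *
import cv2
im=vision.snapshot("wrist")[:,:,::-1]; s=vision.snapshot("side")[:,:,::-1]
a=cv2.resize(s[190:340,250:450],(600,450));b=im
cv2.imwrite("pics/m2.png",np.vstack([np.pad(im[80:400,60:560],((0,0),(0,0),(0,0))),cv2.resize(s[200:310,270:470],(500,275))]))
E
```

```text
(no output)
```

View pics/m2.png

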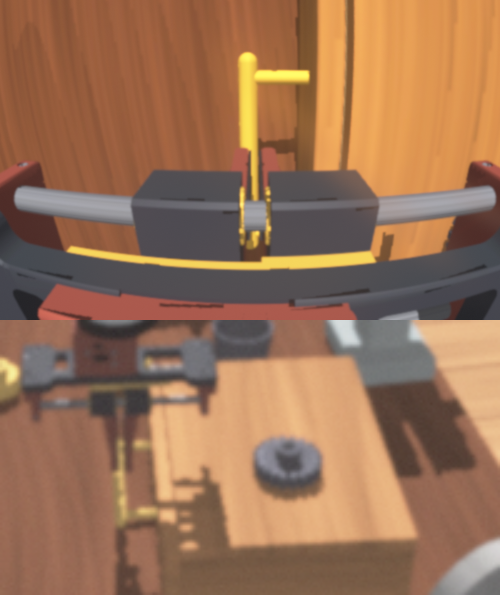

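```bash
python3 - <<'E'
from h import *
s=r.sense();print(s["eef_pos"],s["grip_width"],s["grip_force"],s["time"])
print(-np.array(vision.camera_info("wrist")["view"])[:3,:3].T@np.array(vision.camera_info("wrist")["view"])[:3,3])
p=s["eef_pos"]
for n in("side","scene"):print(n,proj(n,[p,p+[0,0,.1],p+[0,0,.2]]).round(1).tolist())
q=proj("side",[p])[0];print("in crop",(q-[270,200])*2.5+[0,320])
print(proj("wrist",[p,p+[0,0,.02],[*fr([.6868,-.2516,-.1017],-.145,.06),.052]]))
E
```

```text
[ 0.54596577 -0.23573486  0.033585  ] 0.004088821816057805 0.0 3.05
[ 0.55391906 -0.16960947  0.22915289]
side [[318.1, 268.7], [317.2, 236.1], [316.2, 200.3]]
scene [[236.1, 230.5], [229.9, 211.3], [222.7, 189.0]]
in crop [120.17367999 491.64649481]
[[312.01716868 228.43835798]
 [311.83256721 239.07305565]
 [305.97839484 140.91550473]]
```

```bash
python3 - <<'E'
from h import *
import cv2
def Y(im):return (cv2.inRange(cv2.cvtColor(im,cv2.COLOR_BGR2HSV),(20,130,70),(34,255,255))>0)
s1=vision.snapshot("side")[:,:,::-1];c1=vision.snapshot("scene")[:,:,::-1]
for n,a,b,(u0,u1,v0,v1) in(("side",cv2.imread("pics/side0.png"),s1,(308,330,226,290)),("scene",cv2.imread("pics/scene0.png"),c1,(205,262,205,250))):
    print(n)
    A=Y(a)[v0:v1,u0:u1];B=Y(b)[v0:v1,u0:u1]
    for i in range(0,v1-v0,2):print(v0+i,"".join(".#"[x] for x in A[i]*1)," ","".join(".#"[x] for x in B[i]*1))
E
```

```text
side
226 ......................   ......................
228 ......................   ......................
230 ......................   ......................
232 ......................   ......................
234 ......................   ......................
236 ......................   ......................
238 ......................   ......................
240 ......................   ......................
242 ......................   ......................
244 ......................   ......................
246 ......................   ......................
248 ......................   ......................
250 ......................   ......................
252 ......................   ......................
254 ......................   ......................
256 ......................   ......................
258 ......................   ......................
260 ......................   ......................
262 ......................   ......................
264 ......................   ......................
266 ......................   ......................
268
[... 2680 characters left out ...]
..............................   .........................................................
241 .........................................................   .........................................................
243 .........................................................   .........................................................
245 .........................................................   .........................................................
247 .........................................................   .........................................................
249 .........................................................   .........................................................
```

```bash
python3 - <<'E'
from h import *
import cv2
s1=vision.snapshot("side")[:,:,::-1][205:300,270:380];c1=vision.snapshot("scene")[:,:,::-1][170:260,180:290]
f=lambda a:cv2.resize(a,(440*1,380),interpolation=cv2.INTER_CUBIC)
cv2.imwrite("pics/m3.png",np.hstack([f(s1),f(c1)])[:, :800])
E
```

```text
(no output)
```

View pics/m3.png

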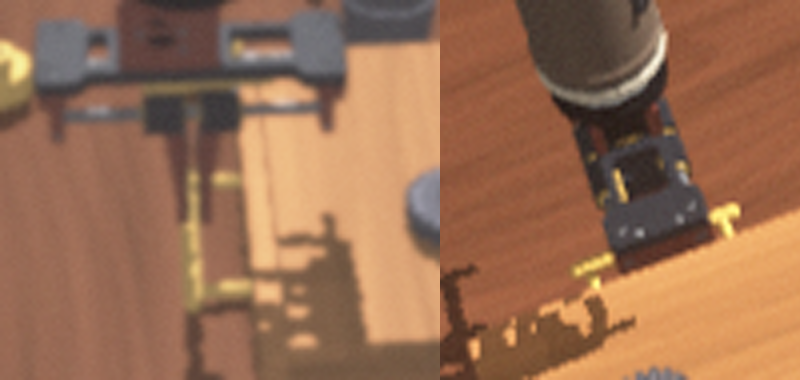

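The zoomed side view shows the fingertips straddling the bar (bar at crop x≈195, fingers at 170 and 215), so the reported 4 mm opening looks odd. I'll pull a little and check whether the drawer follows.

Call:
step_arm:
  increments:
    - [[0,0,0],[0,0,0],0.0]
    - [[0,0,0],[0,-0.004,0],0.0]
    - [[0,0,0],[0,-0.012,0],0.0]
    - [[0,0,0],[0,-0.02,0],0.0]
    - [[0,0,0],[0,-0.03,0],0.0]
    - [[0,0,0],[0,-0.03,0],0.0]

```text
time: 4.0
eef_pos: [0.5151, -0.2328, 0.0335]
eef_rot: [-0.0, 0.742, 0.67, -0.0]
contact_force: [-0.8, -1.1, 0.1]
grip_width: 0.0003
grip_force: 0.0
```

```bash
python3 - <<'E'
from h import *
import cv2
s1=vision.snapshot("side")[:,:,::-1][205:300,270:380];w=vision.snapshot("wrist")[:,:,::-1][100:350,180:460]
cv2.imwrite("pics/m4.png",np.hstack([cv2.resize(s1,(440,380),interpolation=cv2.INTER_CUBIC),cv2.resize(w,(360,380))]))
E
```

```text
(no output)
```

View pics/m4.png

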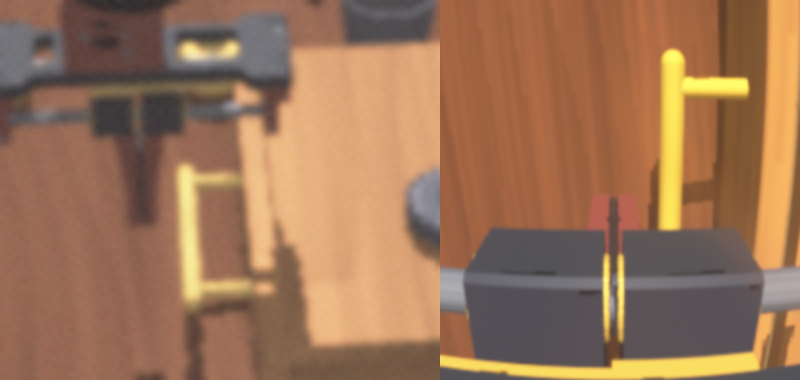

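```bash
python3 - <<'E'
from fit import *
def tri(*L):
    A=[];b=[]
    M=np.zeros((3,3));v=np.zeros(3)
    for n,uv in L:
        o,d=ray(n,*uv);d/=np.linalg.norm(d);P=np.eye(3)-np.outer(d,d);M+=P;v+=P@o
    return np.linalg.solve(M,v).round(4)
print(tri(("scene",S(107,237)),("side",D(126,468))),tri(("scene",S(239,191)),("side",D(120,355))))
print("top back",tri(("scene",S(417,370)),("side",D(435,248))),tri(("scene",S(82,502)),("side",D(515,487))))
print("die top",tri(("scene",S(580,103)),("side",D(145,140))),tri(("scene",S(685,43)),("side",D(115,65))),tri(("scene",S(648,180)),("side",D(260,125))))
p=r.sense()["eef_pos"];print(p,proj("side",[p,p+[0,0,.019],p+[0,0,.03]]).round(1).tolist(),r.sense()["joints"],r.grip_depth)
o,d=ray("side",305.5,260.5)
for z in(.034,.05,.06,.07):print((o+d*(z-o[2])/d[2]).round(4))
E
```

```text
[ 0.5365 -0.301   0.052 ] [ 0.5491 -0.1744  0.0526]
top back [ 0.8109 -0.1258  0.0918] [ 0.7809 -0.4007  0.0905]
die top [0.6157 0.168  0.043 ] [0.606  0.3041 0.0527] [0.7288 0.1701 0.0476]
[ 0.51618784 -0.23277198  0.03365117] [[305.9, 269.1], [305.7, 263.2], [305.5, 259.7]] [ 0.62758387  0.52449385 -0.38283152  1.86867205  0.26457037  0.79759567
  0.00321437] 0.0187
[ 0.5187 -0.2003  0.034 ]
[ 0.5171 -0.2195  0.05  ]
[ 0.5162 -0.2315  0.06  ]
[ 0.5152 -0.2436  0.07  ]
```

```bash
python3 - <<'E'
from h import *
import cv2
a=cv2.imread("pics/side0.png").astype(int);cv2.imwrite("pics/side1.png",vision.snapshot("side")[:,:,::-1]);b=cv2.imread("pics/side1.png").astype(int)
def yel(i):return (i[:,:,1]+i[:,:,2]-2*i[:,:,0])
for v in (250,262,272,278):
    for n,i in(("0",a),("1",b)):
        w=np.clip(yel(i)[v,311:324]-120,0,None);print(v,n,(w*np.arange(311,324)).sum()/max(w.sum(),1),w.tolist())
d=np.abs(cv2.GaussianBlur(a.astype(np.float32),(3,3),0)-cv2.GaussianBlur(b.astype(np.float32),(3,3),0)).sum(2)
for v in range(236,284,2):print(v,d[v,296:316].astype(int).tolist())
E
```

```text
250 0 317.98922413793105 [0, 0, 0, 37, 65, 58, 64, 56, 47, 38, 33, 34, 32]
250 1 318.15274949083505 [0, 0, 0, 44, 60, 54, 62, 62, 50, 43, 38, 39, 39]
262 0 316.7 [0, 0, 0, 10, 51, 60, 62, 63, 24, 0, 0, 0, 0]
262 1 316.678445229682 [0, 0, 0, 15, 55, 62, 56, 64, 31, 0, 0, 0, 0]
272 0 317.34027777777777 [0, 0, 0, 0, 30, 64, 59, 64, 55, 16, 0, 0, 0]
272 1 317.3449477351916 [0, 0, 0, 0, 33, 65, 54, 59, 57, 19, 0, 0, 0]
278 0 317.7667844522968 [0, 0, 0, 0, 12, 52, 64, 64, 55, 29, 4, 2, 1]
278 1 318.0163934426229 [0, 0, 0, 0, 13, 53, 61, 61, 59, 36, 12, 6, 4]
236 [152, 152, 150, 149, 149, 147, 139, 117, 95, 98, 125, 150, 161, 163, 163, 162, 157, 148, 135, 107]
238 [102, 105, 112, 121, 124, 125, 127, 119, 104, 97, 111, 133, 146, 146, 136, 116, 94, 74, 62, 50]
240 [14, 19, 37, 64, 86, 95, 99, 102, 97, 89, 94, 111, 121, 115, 90, 51, 18, 3, 5, 4]
242 [7, 2, 10, 38, 68, 87, 95, 101, 105, 103, 103, 110, 114, 107, 80, 37, 4, 10, 12, 11]
244 [11, 10, 2, 23, 55, 76, 87, 99, 117, 127, 124, 118, 114, 105, 75, 31, 0, 9, 12, 14]
246 [10, 11, 6, 8, 35, 64, 85, 98, 111, 121, 121, 118, 114, 99, 67, 29, 2, 
[... 808 characters left out ...]
 11, 11, 15, 17, 15, 14, 15, 16]
268 [8, 11, 14, 16, 14, 11, 9, 9, 11, 12, 14, 15, 12, 8, 10, 14, 15, 15, 17, 18]
270 [12, 10, 10, 11, 9, 10, 11, 12, 11, 10, 10, 12, 11, 9, 13, 17, 16, 16, 16, 15]
272 [12, 13, 14, 13, 11, 10, 10, 10, 12, 13, 12, 12, 12, 12, 15, 16, 14, 13, 13, 16]
274 [13, 13, 13, 12, 11, 12, 11, 9, 9, 14, 16, 12, 10, 12, 16, 15, 12, 12, 13, 14]
276 [14, 14, 12, 11, 13, 14, 12, 10, 10, 13, 15, 13, 12, 13, 12, 12, 13, 14, 16, 17]
278 [7, 12, 12, 12, 14, 14, 12, 11, 11, 13, 14, 14, 12, 12, 13, 12, 12, 13, 15, 17]
280 [14, 13, 13, 12, 10, 11, 11, 9, 7, 10, 14, 13, 12, 13, 13, 13, 13, 15, 17, 17]
282 [12, 11, 13, 14, 13, 11, 13, 15, 11, 10, 13, 14, 13, 10, 9, 11, 12, 14, 14, 12]
```

The drawer did not move, and the fingertips end sharply at side v≈261. That puts them at z≈0.058, about 25 mm above the reported TCP height and just over the bar. I'll lower them in the free space here to check that offset by image and force.

Call:
step_arm:
  increments:
    - [[0,0,0],[0,0,0.005],0.0]
    - [[0,0,0],[0,0,0.012],0.0]
    - [[0,0,0],[0,0,0.018],0.0]
    - [[0,0,0],[0,0,0.023],0.0]
    - [[0,0,0],[0,0,0.025],0.0]
    - [[0,0,0],[0,0,0.025],0.0]

```text
time: 4.9
eef_pos: [0.516, -0.2325, 0.0083]
eef_rot: [-0.0, 0.742, 0.67, -0.0]
contact_force: [-0.4, -0.2, -0.0]
grip_width: 0.0004
grip_force: 0.0
```

```bash
cat > tip.py <<'E'
from h import *
import cv2
def tip(show=True):
    p=r.sense()["eef_pos"]
    for n in("side","scene"):
        a=cv2.imread(f"pics/{n}0.png").astype(np.float32);b=vision.snapshot(n)[:,:,::-1].astype(np.float32)
        d=np.abs(cv2.GaussianBlur(a,(3,3),0)-cv2.GaussianBlur(b,(3,3),0)).sum(2)
        u,v=proj(n,[p])[0].round().astype(int);print(n,"tcp",u,v,p.round(4))
        for k in range(v-16,v+8,2):print(k,u-14,d[k,u-14:u+15:2].astype(int).tolist())
E
python3 -c "
from tip import *;tip();s=r.sense();print(s['contact_force'],s['time'])"
```

```text
side tcp 306 277 [ 0.516  -0.2325  0.0083]
261 292 [8, 10, 17, 12, 6, 37, 94, 115, 94, 30, 10, 14, 13, 15, 14]
263 292 [11, 14, 12, 12, 7, 28, 85, 114, 89, 25, 12, 18, 13, 16, 15]
265 292 [14, 12, 15, 16, 9, 24, 77, 111, 93, 35, 8, 18, 15, 15, 17]
267 292 [13, 10, 10, 15, 12, 20, 74, 111, 92, 31, 11, 19, 14, 15, 18]
269 292 [12, 10, 11, 13, 11, 4, 33, 51, 47, 10, 14, 17, 15, 12, 15]
271 292 [16, 13, 12, 13, 15, 12, 9, 4, 8, 13, 16, 18, 15, 13, 15]
273 292 [17, 15, 13, 12, 11, 13, 15, 14, 13, 13, 13, 10, 11, 15, 9]
275 292 [13, 9, 12, 14, 14, 12, 13, 17, 14, 15, 12, 5, 111, 88, 1]
277 292 [16, 16, 10, 12, 13, 13, 10, 15, 13, 15, 14, 13, 154, 142, 10]
279 292 [15, 11, 11, 15, 13, 14, 13, 12, 13, 13, 13, 4, 99, 113, 21]
281 292 [12, 13, 15, 13, 14, 12, 11, 12, 16, 11, 13, 13, 4, 7, 2]
283 292 [11, 13, 15, 11, 12, 12, 9, 11, 11, 13, 16, 19, 9, 11, 9]
scene tcp 235 227 [ 0.516  -0.2325  0.0083]
211 221 [95, 85, 40, 166, 162, 154, 142, 114, 111, 99, 87, 33, 6, 5, 4]
213 221 [94, 63, 43, 135, 118, 107, 110, 110, 108, 108, 108, 77, 5, 3, 0]
215 221 [94, 95, 77, 108, 111, 111, 109, 109, 113, 115, 103, 103, 21, 5, 7]
217 221 [94, 109, 107, 107, 106, 111, 117, 119, 110, 107, 105, 101, 45, 2, 8]
219 221 [105, 104, 103, 109, 116, 117, 118, 112, 101, 105, 138, 145, 91, 5, 4]
221 221 [98, 105, 106, 108, 96, 113, 119, 137, 152, 160, 195, 252, 269, 33, 8]
223 221 [83, 119, 113, 114, 122, 154, 155, 185, 244, 331, 382, 339, 265, 38, 7]
225 221 [64, 148, 155, 159, 192, 264, 324, 384, 382, 322, 220, 100, 34, 1, 1]
227 221 [23, 158, 218, 300, 383, 396, 346, 236, 130, 44, 6, 3, 3, 4, 3]
229 221 [3, 222, 358, 331, 260, 155, 56, 5, 9, 10, 7, 3, 8, 6, 5]
231 221 [6, 70, 149, 58, 13, 2, 6, 9, 4, 10, 9, 5, 4, 8, 8]
233 221 [53, 56, 2, 3, 2, 1, 22, 24, 6, 6, 8, 6, 7, 7, 7]
[ 0.20644708  0.51229721 -0.11345702] 5.0
```

The offset holds: the tips are about 24 mm above the reported TCP. I'll regrasp the bar at this height.

Call:
step_arm:
  increments:
    - [[0,0,0],[0,0,-0.02],0.026]
    - [[0,0,0],[0,0,-0.045],0.026]
    - [[0,0,0],[0,0.01,-0.05],0.026]
    - [[0,0,0],[0,0.029,-0.05],0.026]
    - [[0,0,0],[0,0.029,-0.05],0.026]
    - [[0,0,0],[0,0.029,-0.035],0.026]
    - [[0,0,0],[0,0.029,-0.018],0.026]
    - [[0,0,0],[0,0.029,-0.004],0.026]
    - [[0,0,0],[0,0.029,-0.001],0.026]
    - [[0,0,0],[0,0.029,-0.001],0.004]
    - [[0,0,0],[0,0.029,-0.001],0.004]
    - [[0,0,0],[0,0.029,-0.001],0.004]

```text
time: 6.5
eef_pos: [0.5423, -0.2353, 0.0094]
eef_rot: [-0.002, 0.742, 0.67, -0.002]
contact_force: [-6.8, 1.2, 2.3]
grip_width: 0.0102
grip_force: 30.0
```

Call:
step_arm:
  increments:
    - [[0,0,0],[0,-0.006,0],0.004]
    - [[0,0,0],[0,-0.018,0],0.004]
    - [[0,0,0],[0,-0.033,0],0.004]
    - [[0,0,0],[0,-0.048,0],0.004]
    - [[0,0,0],[0,-0.063,0],0.004]
    - [[0,0,0],[0,-0.078,0],0.004]
    - [[0,0,0],[0,-0.093,0],0.004]
    - [[0,0,0],[0,-0.108,0],0.004]
    - [[0,0,0],[0,-0.123,0],0.004]
    - [[0,0,0],[0,-0.138,0],0.004]
    - [[0,0,0],[0,-0.15,0],0.004]
    - [[0,0,0],[0,-0.154,0],0.004]

```text
time: 8.0
eef_pos: [0.3937, -0.2212, 0.0096]
eef_rot: [0.003, 0.742, 0.67, 0.002]
contact_force: [16.3, -10.5, -32.5]
grip_width: 0.0103
grip_force: 30.0
```

Call:
step_arm:
  increments:
    - [[0,0,0],[0,0.003,0],0.004]
    - [[0,0,0],[0,0.004,0],0.026]
    - [[0,0,0],[0,0.004,0],0.026]
    - [[0,0,0],[0,0.004,0],0.026]
    - [[0,0,0],[0,0.004,-0.02],0.026]
    - [[0,0,0],[0,0.004,-0.06],0.026]
    - [[0,0,0],[0,0.02,-0.11],0.026]
    - [[0,0,0],[0,0.05,-0.15],0.06]
    - [[0,0,0],[0,0.08,-0.18],0.06]
    - [[0,0,0],[0,0.08,-0.18],0.06]
    - [[0,0,0],[0,0.08,-0.18],0.06]

```text
time: 9.38
eef_pos: [0.4702, -0.2276, 0.1885]
eef_rot: [-0.001, 0.742, 0.67, -0.0]
contact_force: [-0.0, 1.1, 0.1]
grip_width: 0.0594
grip_force: 0.0
```

```bash
python3 - <<'E'
from h import *
import cv2,json
c=vision.camera_info("wrist");im=vision.snapshot("wrist")[:,:,::-1];cv2.imwrite("pics/w2.png",im)
json.dump({k:np.array(v).tolist() for k,v in c.items() if k in("fov_y","cx","cy","view")},open("w2.json","w"))
s=vision.snapshot("scene")[:,:,::-1];cv2.imwrite("pics/scene2.png",s)
g=cv2.resize(s[180:290,170:310],(700,550),interpolation=cv2.INTER_CUBIC)
cab=[.6868,-.2516,-.1017];b=im.copy()
for x,y,z in((-.295,.06,.052),(-.295,-.06,.052),(-.239,.131,.068),(-.239,-.131,.068),(-.095,.14,.09),(-.095,-.14,.09)):
    p=proj("wrist",[*fr(cab,x,y),z],c)[0];print(p.round(1));cv2.circle(b,tuple(int(v) for v in p),2,(255,0,255),-1)
cv2.imwrite("pics/w2m.png",cv2.resize(b,(800,500),interpolation=cv2.INTER_CUBIC));print(r.sense()["eef_pos"],r.sense()["time"])
E
```

```text
[241.9 135.9]
[246.9 240.5]
[292.1  66.5]
[295.3 301.1]
[437.2  60.6]
[417.2 313.8]
[ 0.46974604 -0.22777262  0.18823515] 9.475
```

View pics/w2m.png

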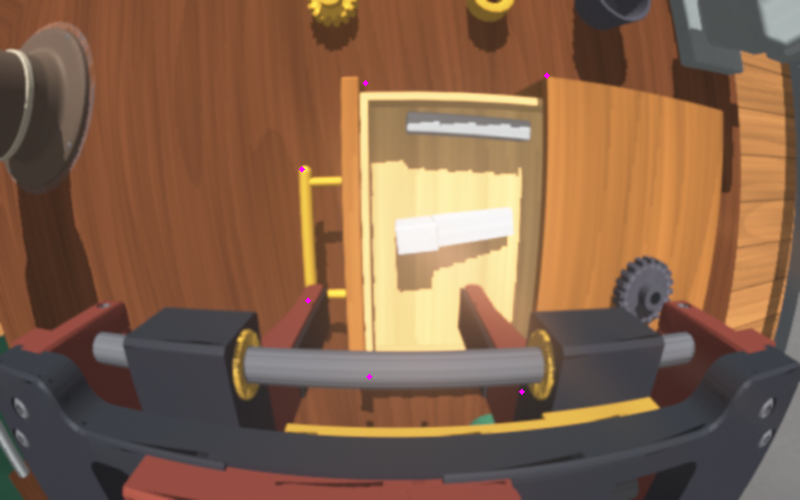

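The wrist view shows the drawer open. The wedge heel is at display (396–440, 217–255), its tip at about (513, 208–236), and the plain bar lies along (407–530, 113–140). Next I'll fit the wedge pose.

```bash
cat > wfit.py <<'E'
from h import *
import cv2
from scipy.optimize import least_squares,minimize
CH=np.array([[x,y,z] for x in(-.0175,.0175) for y in(-.012,.012) for z in(0,.045)]+[[x,y,z] for x in(.0175,.0925) for y in(-.012,.012) for z in (0,)]+[[.0175,y,.028] for y in(-.012,.012)]+[[.0925,y,.013] for y in(-.012,.012)])
def place(p,P,z0): 
    P=np.atleast_2d(P);xy=np.array([fr(p,a,b) for a,b,_ in P]);return np.c_[xy,P[:,2]+z0]
def pick(c,name,z0,x0,obs):
    f=lambda p:(proj("wrist",place(p,[o[1] for o in obs],z0),c)-np.array([o[0] for o in obs])).ravel()
    q=least_squares(f,x0);return q.x,f(q.x).reshape(-1,2)
E
python3 - <<'E'
from wfit import *
import json
c=json.load(open("w2.json"));im=cv2.imread("pics/w2.png")
k=lambda x,y:((x+.5)/1.25-.5,(y+.5)/1.25-.5)
obs=[(k(396,222),(-.0175,.012,.045)),(k(400,255),(-.0175,-.012,.045)),(k(436,217),(.0175,.012,.045)),(k(440,250),(.0175,-.012,.045)),(k(512,208),(.0925,.012,.013)),(k(514,236),(.0925,-.012,.013))]
x,e=pick(c,"wrist",.022,[.5,-.2,0],obs);print("pick",x.round(4),e.round(1).tolist())
sub=im[155:215,305:420];white=(sub.min(2)>195)
for i in range(0,60,3):print(155+i,"".join(".#"[int(v)] for v in white[i,::1]))
cab=[.6868,-.2516,-.1017];d=x[:2]-cab[:2];print("in cab",np.cos(cab[2])*d[0]+np.sin(cab[2])*d[1],-np.sin(cab[2])*d[0]+np.cos(cab[2])*d[1],x[2]-cab[2])
go([*x[:2],.12],x[2]+np.pi/2);go([*x[:2],.12],x[2]-np.pi/2);print(r.sense()["joints"])
E
```

```text
pick [ 0.4927 -0.2277 -0.0104] [[-0.0, 1.6], [-1.2, -2.4], [1.5, 2.8], [-0.2, -1.3], [0.5, 0.7], [-0.5, -1.7]]
155 ...................................................................................................................
158 ...................................................................................................................
161 ...................................................................................................................
164 ...................................................................................................................
167 ..................................................................................#######################..........
170 ................................................##########################################################.........
173 ...........................###############################################################################.........
176 ............##############################################################################################.........
179 ...........##############
[... 1108 characters left out ...]
..............................................................
209 ...................................................................................................................
212 ...................................................................................................................
in cab -0.19552805882029933 0.004034351548252539 0.09127330711699305
turn [-8.000e-02 -1.400e-01 -9.525e+01] shift [0.0023 0.023  0.0682] now [ 0.4697 -0.2278  0.1882] [-0.7 -0.3 -1.3] 0.06
turn [-1.300e-01  8.000e-02  8.475e+01] shift [0.0023 0.023  0.0682] now [ 0.4697 -0.2278  0.1882] [-0.7 -0.3 -1.3] 0.06
[ 0.74404921  0.27692053 -0.46643728  1.81871389  0.13978921  1.08082954
  0.12459672]
```

Call:
step_arm:
  increments:
    - [[0,0,5],[0.0023,0.01,0],0.06]
    - [[0,0,14],[0.0023,0.02,0.01],0.06]
    - [[0,0,24],[0.0023,0.023,0.02],0.06]
    - [[0,0,34],[0.0023,0.023,0.03],0.06]
    - [[0,0,44],[0.0023,0.023,0.04],0.06]
    - [[0,0,54],[0.0023,0.023,0.05],0.06]
    - [[0,0,64],[0.0023,0.023,0.06],0.06]
    - [[0,0,74],[0.0023,0.023,0.068],0.06]
    - [[0,0,81],[0.0023,0.023,0.068],0.06]
    - [[0,0,84.7],[0.0023,0.023,0.068],0.06]
    - [[0,0,84.7],[0.0023,0.023,0.068],0.06]

```text
time: 10.85
eef_pos: [0.4933, -0.2279, 0.1207]
eef_rot: [-0.0, 1.0, -0.005, -0.001]
contact_force: [-0.6, 0.1, 0.6]
grip_width: 0.0601
grip_force: 0.0
```

```bash
python3 - <<'E'
from wfit import *
import json
c=vision.camera_info("wrist");im=vision.snapshot("wrist")[:,:,::-1];cv2.imwrite("pics/w3.png",im)
json.dump({k:np.array(v).tolist() for k,v in c.items() if k in("fov_y","cx","cy","view")},open("w3.json","w"))
p=[.4927,-.2277,-.0104]
print(proj("wrist",place(p,[(-.0175,.012,.045),(-.0175,-.012,.045),(.0175,.012,.045),(.0175,-.012,.045),(.0925,.012,.013),(.0925,-.012,.013),(.0925,.012,0),(.0925,-.012,0)],.022),c).round(1).tolist())
w=im.min(2)>195
for v in range(0,400,6):
    if w[v].any():print(v,"".join(".#"[int(t)] for t in w[v,220:420:2]))
go([.4927,-.2277,.010],p[2]-np.pi/2);print(r.sense()["joints"].round(3))
E
```

```text
[[300.7, 229.5], [328.9, 229.5], [300.3, 189.0], [329.5, 189.1], [301.7, 100.2], [328.5, 100.3], [302.2, 101.4], [327.8, 101.5]]
30 ....................................................................................................
36 ....................................................................................................
42 ....................................................................................................
48 ....................................................................................................
72 ....................................................................................................
78 ....................................................................................................
84 ....................................................................................................
90 ###.................................................................................................
96 ###.................................................................................................
102 ##.............................
[... 2051 characters left out ...]
.............
222 ..........................................##############............................................
228 ..........................................##############............................................
270 ....................................................................................................
276 ....................................................................................................
282 ....................................................................................................
turn [-0.02  0.07  0.13] shift [-0.0007 -0.0002  0.1109] now [ 0.4936 -0.228   0.1209] [-0.   0.2  0.6] 0.0603
[ 0.488  0.354 -0.181  1.862  0.078  0.934 -1.308]
```

Call:
step_arm:
  increments:
    - [[0,0,0],[0,0.002,0.02],0.06]
    - [[0,0,0],[0,0.002,0.05],0.06]
    - [[0,0,0],[0,0.002,0.08],0.06]
    - [[0,0,0],[0,0.002,0.1],0.06]
    - [[0,0,0],[0,0.002,0.109],0.06]
    - [[0,0,0],[0,0.002,0.11],0.06]
    - [[0,0,0],[0,0.002,0.11],0.03]
    - [[0,0,0],[0,0.002,0.11],0.015]
    - [[0,0,0],[0,0.002,0.11],0.015]
    - [[0,0,0],[0,0.002,0.11],0.015]
    - [[0,0,0],[0,0.002,0.11],0.015]

```text
time: 12.28
eef_pos: [0.4946, -0.2302, 0.0117]
eef_rot: [0.0, 1.0, -0.005, 0.0]
contact_force: [-1.1, 0.3, 3.3]
grip_width: 0.0237
grip_force: 29.9
```

```bash
python3 - <<'E'
from h import *
die=[.7131,.2384,.1036];h=fr(die,-.235);print(h)
go([*h,.11],die[2]-np.pi/2)
E
```

```text
[0.47936    0.21409753]
turn [ 0.01 -0.02 -6.48] shift [-0.0194 -0.4441 -0.0984] now [ 0.4946 -0.2302  0.0117] [-1.1  0.3  3.3] 0.0237
```

Call:
step_arm:
  increments:
    - [[0,0,0],[0,0,-0.015],0.015]
    - [[0,0,0],[0,0,-0.05],0.015]
    - [[0,0,0],[0,0,-0.09],0.015]
    - [[0,0,0],[0,0,-0.11],0.015]
    - [[0,0,0],[0,0,-0.115],0.015]
    - [[0,0,0],[0,0,-0.115],0.015]

```text
time: 13.02
eef_pos: [0.4941, -0.23, 0.1263]
eef_rot: [0.0, 1.0, -0.005, -0.0]
contact_force: [0.1, 0.6, -3.3]
grip_width: 0.024
grip_force: 29.9
```

Call:
step_arm:
  increments:
    - [[0,0,0],[0,-0.015,0],0.015]
    - [[0,0,-1],[-0.002,-0.05,0],0.015]
    - [[0,0,-2],[-0.005,-0.1,0],0.015]
    - [[0,0,-3],[-0.008,-0.15,0],0.015]
    - [[0,0,-4],[-0.01,-0.2,0],0.015]
    - [[0,0,-5],[-0.012,-0.25,0],0.015]
    - [[0,0,-6],[-0.014,-0.3,0],0.015]
    - [[0,0,-6.5],[-0.017,-0.35,0],0.015]
    - [[0,0,-6.5],[-0.019,-0.4,0],0.015]
    - [[0,0,-6.5],[-0.019,-0.43,0.01],0.015]
    - [[0,0,-6.5],[-0.0194,-0.444,0.015],0.015]
    - [[0,0,-6.5],[-0.0194,-0.444,0.015],0.015]

```text
time: 14.52
eef_pos: [0.4781, 0.2143, 0.1105]
eef_rot: [0.0, 0.999, 0.053, -0.001]
contact_force: [-0.5, -1.3, -1.1]
grip_width: 0.0238
grip_force: 29.9
```

```bash
python3 - <<'E'
from wfit import *
import json
c=vision.camera_info("wrist");s=r.sense();im=vision.snapshot("wrist")[:,:,::-1];cv2.imwrite("pics/w4.png",im)
print(s["eef_pos"],s["time"],s["grip_width"])
json.dump({k:np.array(v).tolist() for k,v in c.items() if k in("fov_y","cx","cy","view")},open("w4.json","w"))
die=[.7131,.2384,.1036];b=im.copy()
for x,y,z in((-.1,.07,.056),(-.1,-.07,.056),(-.185,.075,.016),(-.185,-.075,.016),(.01,.07,.056),(.01,-.07,.056)):
    p=proj("wrist",[*fr(die,x,y),z],c)[0];print(p.round(1));cv2.circle(b,tuple(int(v) for v in p),2,(255,0,255),-1)
w=[*s["eef_pos"][:2],.1036];w[:2]=fr(w,-.002)
for P in ((-.0175,.012,.045),(-.0175,-.012,.045),(.0925,.012,.013),(.0925,-.012,.013)):
    p=proj("wrist",place(w,P,s["eef_pos"][2]+.0103),c)[0];print(p.round(1));cv2.circle(b,tuple(int(v) for v in p),2,(0,255,0),-1)
cv2.imwrite("pics/w4m.png",cv2.resize(b[0:300,80:560],(800,500),interpolation=cv2.INTER_CUBIC))
E
```

```text
[0.47807737 0.2143426  0.11047828] 14.525 0.02375248653895003
[230.5  47.2]
[401.1  48.1]
[236.5 145.3]
[394.  145.8]
[237.4 -60.8]
[394.8 -59.9]
[292.4 298.8]
[338.1 298.9]
[293.9  85.9]
[337.7  86.1]
```

View pics/w4m.png

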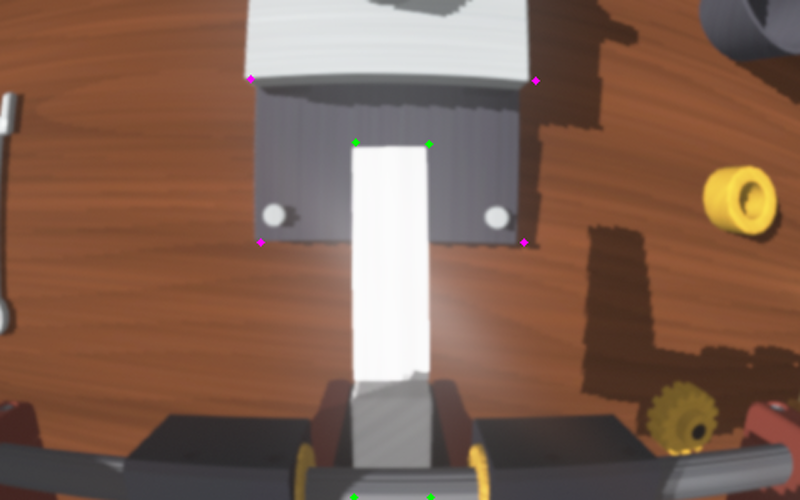

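The view shows the wedge tip at display (352–428, 146). The plate's front edge is at y≈80 across x 246–529, and the apron's front edge at y≈243. The die sits about 2 mm further left than my fit, and the wedge is well centred. Next I'll lower it onto the apron.

Call:
step_arm:
  increments:
    - [[0,0,0],[0.005,0,0.01],0.015]
    - [[0,0,0],[0.015,-0.0015,0.035],0.015]
    - [[0,0,0],[0.025,-0.0015,0.06],0.015]
    - [[0,0,0],[0.032,-0.0015,0.08],0.015]
    - [[0,0,0],[0.036,-0.0015,0.092],0.015]
    - [[0,0,0],[0.036,-0.0015,0.098],0.015]
    - [[0,0,0],[0.036,-0.0015,0.1],0.015]
    - [[0,0,0],[0.036,-0.0015,0.102],0.015]
    - [[0,0,0],[0.036,-0.0015,0.1035],0.015]
    - [[0,0,0],[0.036,-0.0015,0.1045],0.015]
    - [[0,0,0],[0.036,-0.0015,0.105],0.015]

```text
time: 15.95
eef_pos: [0.5149, 0.2193, 0.0065]
eef_rot: [-0.0, 0.999, 0.052, 0.0]
contact_force: [0.1, -1.0, -1.3]
grip_width: 0.0237
grip_force: 29.9
```

Call:
step_arm:
  increments:
    - [[0,0,0],[0,0,0.0005],0.015]
    - [[0,0,0],[0,0,0.001],0.015]
    - [[0,0,0],[0,0,0.001],0.015]

```text
time: 16.32
eef_pos: [0.5148, 0.2193, 0.0058]
eef_rot: [0.0, 0.999, 0.052, 0.0]
contact_force: [-2.2, -1.6, 3.0]
grip_width: 0.024
grip_force: 29.9
```

Call:
step_arm:
  increments:
    - [[0,0,0],[0,0,0.0005],0.015]
    - [[0,0,0],[0,0,0.001],0.015]
    - [[0,0,0],[0,0,0.001],0.015]

```text
time: 16.7
eef_pos: [0.5148, 0.2193, 0.0056]
eef_rot: [0.0, 0.999, 0.052, 0.0]
contact_force: [-5.4, -2.5, 13.2]
grip_width: 0.0236
grip_force: 29.9
```

Call:
step_arm:
  increments:
    - [[0,0,0],[0,0,-0.001],0.015]
    - [[0,0,0],[0.003,0,-0.001],0.015]
    - [[0,0,0],[0.009,0,-0.001],0.015]
    - [[0,0,0],[0.016,0,-0.001],0.015]
    - [[0,0,0],[0.023,0,-0.001],0.015]
    - [[0,0,0],[0.03,0,-0.001],0.015]
    - [[0,0,0],[0.036,0,-0.001],0.015]
    - [[0,0,0],[0.039,0,-0.001],0.015]
    - [[0,0,0],[0.039,0,-0.001],0.015]

```text
time: 17.82
eef_pos: [0.5532, 0.224, 0.0058]
eef_rot: [-0.0, 0.999, 0.052, -0.0]
contact_force: [-4.8, -0.9, 6.6]
grip_width: 0.0238
grip_force: 29.9
```

Call:
step_arm:
  increments:
    - [[0,0,0],[0.002,0,0],0.015]
    - [[0,0,0],[0.003,0,0],0.015]
    - [[0,0,0],[0.003,0,0],0.015]

```text
time: 18.2
eef_pos: [0.5558, 0.2242, 0.0058]
eef_rot: [-0.0, 0.999, 0.052, -0.001]
contact_force: [-5.8, -1.2, 7.0]
grip_width: 0.0238
grip_force: 29.9
```

Call:
step_arm:
  increments:
    - [[0,0,0],[0.002,0,0],0.015]
    - [[0,0,0],[0.003,0,0],0.015]
    - [[0,0,0],[0.003,0,0],0.015]

```text
time: 18.58
eef_pos: [0.5588, 0.2245, 0.0057]
eef_rot: [-0.0, 0.999, 0.052, -0.001]
contact_force: [-5.4, -1.1, 7.5]
grip_width: 0.0239
grip_force: 29.9
```

Call:
step_arm:
  increments:
    - [[0,0,0],[0.002,0,-0.0004],0.015]
    - [[0,0,0],[0.003,0,-0.0004],0.015]
    - [[0,0,0],[0.003,0,-0.0004],0.015]

```text
time: 18.95
eef_pos: [0.5599, 0.2246, 0.0058]
eef_rot: [0.0, 0.999, 0.053, -0.002]
contact_force: [-10.5, -1.1, 10.1]
grip_width: 0.0238
grip_force: 29.9
```

Call:
step_arm:
  increments:
    - [[0,0,0],[0.002,0,0],0.015]
    - [[0,0,0],[0.003,0,0],0.015]
    - [[0,0,0],[0.003,0,0],0.015]

```text
time: 19.32
eef_pos: [0.5605, 0.2248, 0.0057]
eef_rot: [0.001, 0.999, 0.053, -0.004]
contact_force: [-17.6, -2.8, 16.0]
grip_width: 0.0236
grip_force: 30.0
```

Call:
step_arm:
  increments:
    - [[0,0,0],[0.002,0,0],0.015]
    - [[0,0,0],[0.003,0,0],0.015]
    - [[0,0,0],[0.003,0,0],0.015]

```text
time: 19.7
eef_pos: [0.5613, 0.2249, 0.0055]
eef_rot: [0.001, 0.999, 0.053, -0.006]
contact_force: [-24.6, -3.8, 21.0]
grip_width: 0.0236
grip_force: 30.0
```

The plate contact came at reading x≈0.559. The downward load is now adding friction, so I'll ease the height while pushing.

Call:
step_arm:
  increments:
    - [[0,0,0],[0,0,-0.0008],0.015]
    - [[0,0,0],[0,0,-0.0016],0.015]
    - [[0,0,0],[0,0,-0.0016],0.015]
    - [[0,0,0],[0,0,-0.0016],0.015]

```text
time: 20.2
eef_pos: [0.5615, 0.2249, 0.0056]
eef_rot: [0.001, 0.999, 0.053, -0.006]
contact_force: [-18.2, -1.2, 6.7]
grip_width: 0.0241
grip_force: 30.0
```

Call:
step_arm:
  increments:
    - [[0,0,0],[0.0015,0,-0.0004],0.015]
    - [[0,0,0],[0.003,0,-0.0008],0.015]
    - [[0,0,0],[0.003,0,-0.0008],0.015]

```text
time: 20.58
eef_pos: [0.5645, 0.2249, 0.0057]
eef_rot: [0.001, 0.999, 0.053, -0.006]
contact_force: [-16.1, -0.3, 0.9]
grip_width: 0.024
grip_force: 30.0
```

```bash
python3 - <<'E'
from h import *
s=r.sense();print({k:np.round(s[k],4).tolist() for k in("eef_pos","eef_rot","contact_force","torque","joints","grip_width")})
print(T.from_quat(s["eef_rot"],scalar_first=True).as_matrix().round(4))
E
```

```text
{'eef_pos': [0.5645, 0.2249, 0.0057], 'eef_rot': [0.0013, 0.9986, 0.0531, -0.0061], 'contact_force': [-16.1168, -0.2629, 0.9161], 'torque': [-0.0277, 3.4673, 0.083], 'joints': [-0.2127, 0.6212, -0.3405, 1.7687, 0.2677, 0.8099, -2.1472], 'grip_width': 0.024}
[[ 0.9943  0.106  -0.012 ]
 [ 0.106  -0.9944 -0.0033]
 [-0.0123  0.002  -0.9999]]
```

Call:
step_arm:
  increments:
    - [[0,0,0],[0.0015,0,0],0.015]
    - [[0,0,0],[0.003,0,0],0.015]
    - [[0,0,0],[0.0045,0,0],0.015]
    - [[0,0,0],[0.006,0,0],0.015]
    - [[0,0,0],[0.006,0,0],0.015]

```text
time: 21.2
eef_pos: [0.5704, 0.2253, 0.0057]
eef_rot: [0.001, 0.999, 0.053, -0.006]
contact_force: [-17.4, -1.3, 1.4]
grip_width: 0.0237
grip_force: 30.0
```

Sliding well. Before the last push I'll check the lift from the cameras.

Call:
step_arm:
  increments:
    - [[0,0,0],[0.0015,0,0],0.015]
    - [[0,0,0],[0.003,0,0],0.015]
    - [[0,0,0],[0.0045,0,0],0.015]
    - [[0,0,0],[0.006,0,0],0.015]
    - [[0,0,0],[0.0075,0,0],0.015]
    - [[0,0,0],[0.0075,0,0],0.015]
    - [[0,0,0],[0.0075,0,0],0.015]

```text
time: 22.08
eef_pos: [0.5779, 0.2259, 0.0056]
eef_rot: [0.002, 0.999, 0.053, -0.006]
contact_force: [-16.5, -1.8, 2.2]
grip_width: 0.0238
grip_force: 30.0
```

```bash
python3 - <<'E'
from h import *
import cv2
n="side";a=cv2.cvtColor(cv2.imread("pics/side0.png"),cv2.COLOR_BGR2GRAY).astype(np.float32)
b=cv2.cvtColor(np.mean([vision.snapshot(n) for _ in range(3)],0).astype(np.uint8),cv2.COLOR_RGB2GRAY).astype(np.float32)
cv2.imwrite("pics/side5.png",b)
# vertical shift of plate patch (right part of the die, away from gripper)
die=[.7131,.2384,.1036]
def patch(x,y,z,h=9,w=12):
    u,v=proj(n,[*fr(die,x,y),z])[0].round().astype(int);return slice(v-h,v+h),slice(u-w,u+w)
for nm,P in(("plate back",(-.01,-.06,.05)),("plate mid",(-.045,0,.07)),("plate backleft",(0,.05,.056)),("base back",(.03,-.07,.008)),("cab(ctl)",None)):
    sl=patch(*P) if P else (slice(225,265),slice(400,430))
    s,resp=cv2.phaseCorrelate(a[sl],b[sl],cv2.createHanningWindow((sl[1].stop-sl[1].start,sl[0].stop-sl[0].start),cv2.CV_32F));print(nm,np.round(s,2),round(resp,2))
p=np.array([*fr(die,-.03,0),.056]);print("px per 4mm",np.diff(proj(n,[p,p+[0,0,.004]]),axis=0))
s=r.sense();print(s["eef_pos"],s["contact_force"],s["time"])
E
```

```text
plate back [ 0.06 -0.35] 0.87
plate mid [-0.19 -0.29] 1.0
plate backleft [-0.02 -0.17] 0.97
base back [0.03 0.03] 1.0
cab(ctl) [-0.03 -0.03] 1.02
px per 4mm [[ 0.00473775 -1.0691208 ]]
[0.57794494 0.22590994 0.00565624] [-16.9117593   -2.08930119   1.80651768] 22.225[ WARN:0@3.272] global loadsave.cpp:1063 imwrite_ Unsupported depth image for selected encoder is fallbacked to CV_8U.
```

```bash
cat > lift.py <<'E'
from h import *
import cv2
def lift():
    die=[.7131,.2384,.1036]
    die[:2]=fr(die,0,.0024)
    for n in("side","scene"):
        g=lambda i:cv2.GaussianBlur(cv2.cvtColor(i,cv2.COLOR_BGR2GRAY).astype(np.float32),(0,0),1.0)
        a=g(cv2.imread(f"pics/{n}0.png"));b=np.mean([g(vision.snapshot(n)[:,:,::-1].copy()) for _ in range(4)],0)
        for nm,y,z,xs in(("plate top -y edge",-.07,.056,(-.06,-.0)),("plate top +y edge",.07,.056,(-.09,-.06)),("base -y edge",-.075,.016,(-.17,-.1)),("back edge",None,.056,(-.06,.05))):
            P=[[*fr(die,x,y),z] if y is not None else [*fr(die,.01,x),z] for x in np.linspace(*xs,30)]
            uv=proj(n,P);k=np.median(np.diff(proj(n,np.vstack([P[15],np.add(P[15],[0,0,.001])])),axis=0)[:,1])
            num=den=0
            for u,v in uv.round().astype(int):
                A=a[v-4:v+5,u];B=b[v-4:v+5,u];G=np.gradient(a[v-5:v+6,u])[1:-1]
                num+=(-(B-A)*G).sum();den+=(G*G).sum()
            print(n,nm,"shift px",round(num/den,2),"-> mm",round(num/den/k,2))
E
python3 -c "
from lift import *;lift()"
```

```text
side plate top -y edge shift px -0.74 -> mm 2.71
side plate top +y edge shift px 3.18 -> mm -12.19
side base -y edge shift px -1.92 -> mm 7.17
side back edge shift px -1.08 -> mm 4.05
scene plate top -y edge shift px -0.48 -> mm 2.51
scene plate top +y edge shift px -0.97 -> mm 4.86
scene base -y edge shift px -1.59 -> mm 8.5
scene back edge shift px -0.44 -> mm 2.32
```

```bash
python3 - <<'E'
from wfit import *
die=[.7131,.2384,.1036];die[:2]=fr(die,0,.0024)
c=vision.camera_info("wrist");s=r.sense();im=vision.snapshot("wrist")[:,:,::-1];cv2.imwrite("pics/w6.png",im)
p0=[*s["eef_pos"][:2],.1036]
print("plate front edge top/under lift4",proj("wrist",[[*fr(die,-.1,0),.06],[*fr(die,-.1,0),.04],[*fr(die,-.1,-.05),.06],[*fr(die,-.1,-.05),.056]],c).round(1).tolist())
w=p0.copy();w[:2]=fr(p0,-.003)
print("wedge heel front top, ramp start, ramp 37.5",proj("wrist",place(w,[(.0175,0,.045),(.0175,0,.028),(.0375,0,.024),(-.0175,0,.045)],.016),c).round(1).tolist())
a=cv2.imread("pics/w4.png");
for n,i in(("w4",a),("w6",im)):
    print(n,[(v,int(i[v,308:322].mean())) for v in range(120,250,3)])
print("edge right",[(v,int(im[v,370:376].mean())) for v in range(100,200,2)])
E
```

```text
plate front edge top/under lift4 [[314.1, 196.9], [314.0, 188.0], [417.3, 197.3], [414.7, 195.4]]
wedge heel front top, ramp start, ramp 37.5 [[315.8, 240.2], [315.5, 228.5], [315.6, 190.3], [315.4, 301.4]]
w4 [(120, 251), (123, 251), (126, 251), (129, 251), (132, 251), (135, 251), (138, 251), (141, 251), (144, 251), (147, 251), (150, 251), (153, 251), (156, 251), (159, 251), (162, 251), (165, 251), (168, 251), (171, 251), (174, 251), (177, 251), (180, 251), (183, 251), (186, 251), (189, 251), (192, 251), (195, 251), (198, 251), (201, 251), (204, 251), (207, 251), (210, 251), (213, 251), (216, 251), (219, 251), (222, 251), (225, 250), (228, 209), (231, 147), (234, 136), (237, 136), (240, 144), (243, 146), (246, 144), (249, 142)]
w6 [(120, 212), (123, 230), (126, 234), (129, 237), (132, 235), (135, 234), (138, 234), (141, 232), (144, 234), (147, 234), (150, 234), (153, 235), (156, 237), (159, 238), (162, 236), (165, 233), (168, 234), (171, 236), (174, 236), (177, 234), (180, 236), (183, 235), (186, 235), (189, 236), (192, 238), (195, 232), (198, 251), (201, 253), (204, 253), (207, 253), (210, 253), (213, 253), (216, 253), (219, 253), (222, 253), (225, 253), (228, 250), (231, 183), (234, 149), (237, 148), (240, 148), (243, 156), (246, 157), (249, 155)]
edge right [(100, 135), (102, 135), (104, 136), (106, 135), (108, 134), (110, 135), (112, 135), (114, 134), (116, 134), (118, 135), (120, 136), (122, 135), (124, 135), (126, 151), (128, 178), (130, 198), (132, 230), (134, 232), (136, 232), (138, 233), (140, 231), (142, 229), (144, 230), (146, 233), (148, 233), (150, 231), (152, 232), (154, 233), (156, 234), (158, 235), (160, 236), (162, 236), (164, 234), (166, 231), (168, 231), (170, 233), (172, 233), (174, 234), (176, 233), (178, 232), (180, 234), (182, 234), (184, 232), (186, 231), (188, 231), (190, 233), (192, 234), (194, 233), (196, 214), (198, 137)]
```

Call:
step_arm:
  increments:
    - [[0,0,0],[0.001,0,0],0.015]
    - [[0,0,0],[0.002,0,0],0.015]
    - [[0,0,0],[0.002,0,0],0.015]
    - [[0,0,0],[0.002,0,0],0.015]

```text
time: 23.18
eef_pos: [0.5798, 0.2261, 0.0056]
eef_rot: [0.002, 0.999, 0.053, -0.006]
contact_force: [-16.9, -1.3, 1.8]
grip_width: 0.0239
grip_force: 30.0
```

```bash
python3 - <<'E'
from lift import *
lift()
# reference edge, drawer moved-check: bush/pinion/cup unmoved in scene
a=cv2.imread("pics/scene0.png").astype(int);b=vision.snapshot("scene")[:,:,::-1].astype(int)
for n,(u,v) in dict(pinion=(290,181),bush=(310,213),wrench=(427,148),tin=(147,275),gear=(232,268),cup=(333,239)).items():
    print(n,int(np.abs(a[v-7:v+8,u-7:u+8]-b[v-7:v+8,u-7:u+8]).mean()))
s=r.sense();print(s["eef_pos"],s["contact_force"],s["qd"].round(4),s["grip_width"],s["time"])
E
```

```text
side plate top -y edge shift px -0.84 -> mm 3.07
side plate top +y edge shift px 3.35 -> mm -12.83
side base -y edge shift px -1.98 -> mm 7.39
side back edge shift px -1.16 -> mm 4.36
scene plate top -y edge shift px -0.59 -> mm 3.1
scene plate top +y edge shift px -1.02 -> mm 5.11
scene base -y edge shift px -1.61 -> mm 8.65
scene back edge shift px -0.48 -> mm 2.51
pinion 4
bush 41
wrench 3
tin 2
gear 4
cup 2
[0.57981876 0.22612172 0.00564032] [-17.2244642   -1.24447301   1.04845052] [-0.0004 -0.0007  0.0002 -0.0017  0.0006 -0.0007 -0.0005] 0.023850877382503348 23.625
```

```bash
python3 - <<'E'
from h import *
import cv2
a=cv2.imread("pics/side0.png").astype(int);b=vision.snapshot("side")[:,:,::-1].astype(int)
d=int(np.abs(a[213:227,316:330]-b[213:227,316:330]).mean());print("bush side diff",d,"yellow",[int(((i[205:235,305:340,1]-i[205:235,305:340,0])>50).sum()) for i in(a,b)])
if d<15: print(r.sign_off())
E
```

```text
bush side diff 33 yellow [152, 11]
```

```bash
python3 - <<'E'
from h import *
import cv2
for n,(v0,v1,u0,u1) in(("side",(204,234,304,340)),("scene",(203,225,298,324))):
    a=cv2.imread(f"pics/{n}0.png");b=vision.snapshot(n)[:,:,::-1]
    for i in(a,b):
        h=cv2.cvtColor(i[v0:v1,u0:u1].copy(),cv2.COLOR_BGR2HSV).astype(int);m=(h[:,:,0]>=17)&(h[:,:,0]<40)&(h[:,:,1]>90)
        y,x=np.nonzero(m);print(n,m.sum(),x.mean()+u0,y.mean()+v0,"V",h[:,:,2].mean())
E
```

```text
side 219 322.31963470319636 219.2876712328767 V 165.92592592592592
side 223 322.1838565022422 219.83856502242153 V 135.0462962962963
scene 187 310.05882352941177 212.80748663101605 V 161.05944055944056
scene 177 310.08474576271186 213.16949152542372 V 121.38636363636364
```

The bush has not moved; it is only in the arm's shadow. I'll hand in.

```bash
python3 -c "
from plant import r
print(r.sign_off())"
```

```text
the job is handed in; nothing more can be done
None
```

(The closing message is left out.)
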